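# Hang the tea cabinet's washed door back on its lift-off hinges and shut it

## Robot

A 6-joint arm with a two-finger parallel gripper is mounted at the origin on the work surface. World frame = base frame: x ahead of the robot, y to its left, z up, the work surface at z = 0. Lengths are in m, angles in rad, forces in N, time in s.
With the tool pointing down it reaches from about 0.375 to 0.75 m from the base axis. Payload 9 kg.
Tool frame: the origin (TCP) lies midway between the tips of the shut fingers; the grasp point (between the pads) lies 19 mm behind it; z points along the fingers, y is the line along which they close (so a half turn about z gives the same grasp; the last joint's range is limited). The gripper opens to 85 mm and grips with 20 to 120 N. Pads are 22 mm wide; open, the fingers measure 114 mm over their backs; the gripper's body (76 mm by 85 mm) begins 54 mm behind the grasp point. The pads swing forward as they close: fully open they stand 13 mm farther back than shut.
Start: joints at [-1.41, 0.104, 0.097, 1.564, 0, 1.353], TCP at [0.222, -0.557, 0.231] pointing down, gripper open.
Joint ranges: [-2.99, 2.99], [-0.84, 1.86], [-1.1, 1.16], [-1.84, 2.11], [-1.51, 1.56], [-3.14, 3.14]. Speed limits (rad/s): [2.22, 2.22, 2.57, 3.14, 3.14, 3.14].

## Interface

Orientations are given as a unit quaternion [w, x, y, z].
In Python, from rig import r gives the robot as it stands. The module is installed in compiled form; this text tells all that it offers.
- The arm moves only by the tool carry_out, never from a script. Its argument "motion" is one flat list of numbers, 6 for each row, row after row: the shift along the tool's x, y, z scaled (see below), then the turn, a rotation vector about the tool's x, y, z scaled (see below). In form: [x, y, z, wx, wy, wz, x, y, z, wx, wy, wz, ...]. A call has 1 to 10 rows; each row shifts and turns the commanded pose from where the row before left it, along the tool's axes as they then stand; what a row does not reach is not made up. The controller multiplies each number of a shift by 0.75 m and each number of a turn by 2 pi rad. A row lasts 1/12 s, in which the tool goes at most 41.7 mm and 7.16 degrees, less where a joint would pass 70% of its speed; a pose out of reach is approached as far as the arm can. A call with a number of a shift or a turn outside -1 to 1 is refused whole. A call with a gripper value outside its range is refused whole. "hand" is the opening, from 0 (shut) to 1 (fully open), set as the call begins (left out, the last holds). The fingers move at their own pace and stop on an object; "force" is the grip in N (left out, the last holds). Time passes only in rows, so rows that do not move let the fingers close. It gives the time, the measured TCP pose, the force, the opening and the grip force at its end, in the units of the state.
- r.get_state(): the state, without advancing time (a new reading comes with each control period).
- r.read_camera(name): name is "scene" or "top"; returns a dict with "image" (384x512x3 uint8, blue, green, red), "depth" (384x512 float32, m along the optical axis (not along the pixel's ray), 0 where there is no reading), "camera_matrix" (3x3 intrinsics, pixels), "R" (3x3) and "t" (3): a world point X has camera coordinates R X + t. Camera axes: x right, y down, z forward; pixel columns grow to the right and rows downward; lengths in m; the calibration is good to about 2 mm. A picture is of the moment at which its call begins.
- r.close_job(): hands the job in; it is judged then, once.
The state is a dict: "time": time; "joint_positions": joint angles; "qvel": joint speeds; "effort": joint torques, N m; "position": TCP position; "orientation": TCP orientation; "wrist_force": force on the tool from outside, world axes, zero at the start; "ft_torque": the same for the moment, N m; "finger_gap": finger opening in m; "grasp_force": force on a finger pad.
Only numpy, scipy, OpenCV 4.12 (cv2) and the standard library are available. Lean on these libraries where they do the work, as an engineer would, in place of code of your own. Each camera call takes 0.05 s, during which the arm holds its last target. There are 200 camera calls.

## Task

The glazed door of the small tea cabinet has been washed and stands drying in the wooden rack. Lift it out and, with the door held well open, lower both hinge knuckles together onto the cabinet's two hinge pins until they sit fully home, and only then let go; then swing the door fully shut. Do it gently, without dropping, forcing or slamming the door, keep it upright, and leave the crockery and the other things on the counter as they are.

Things in the scene. Friction and masses are not known exactly. Their poses are not given: they have to be found in the camera images.
- cabinet: white-painted tea cabinet fixed to the counter: 150 deep (its x), 220 wide (its y), 240 high; origin at the centre of its underside, z up. Its open front looks along its own -x (front plane at x = -75). Two brass lift-off hinge pins stand at its -y side, one above the other on one upright axis at x = -85, y = -120. At the +y side of the front two rubber buffers 2 thick stop the door.
- pin_low (a point): foot of the lower hinge pin, on the hinge axis, 55 above the counter: the flat top of the fixed brass barrel (16 diameter) on which the lower knuckle must come to rest. From here the pin rises 22: 7.5 diameter for 14, then tapering to 2.4 at its tip. Axes as the cabinet's.
- pin_up (a point): foot of the upper hinge pin, same shape and same axis, 140 above pin_low (195 above the counter; tip at 217). Its barrel and leaf reach 18 to 24 below this point: a door brought in from the side with its underside between 50 and 110 above the counter passes over the lower pin and under this hinge with its lower knuckle.
- door: cabinet door, about 0.4 kg: white frame 32 wide with a clear pane, 16 thick (its x), 216 wide (its y), 210 high (z up); origin at the centre of its underside. Its outside, with a knob 21 proud (y = +92, z = 105), looks along its own -x; two brass knuckles stand out from its -y edge. It stands upright in a rack slot. Hung, its underside is 22 and its top edge 232 above the counter.
- knuckle_low (a point): centre of the lower mouth of the lower knuckle: a tube 16 outside, 10 bore, 20 long, open at both ends, axis upright; at x = 0, y = -120, z = 33 in the door's frame. Fully home when it lies on pin_low.
- knuckle_up (a point): the same for the upper knuckle, at x = 0, y = -120, z = 173 in the door's frame. Fully home when it lies on pin_up.
- door_grip (a point): middle of the door's top edge (x = 0, y = 0, z = 210 in its frame), straight above its centre of mass; a good place to pinch the 16 thick frame from above.
- door_edge (a point): on the door's inside face near its free edge (x = +8, y = +100, z = 105 in its frame). Shut, the door's axes are the cabinet's and this point is at x = -77, y = +100 there. Opening turns the door anticlockwise seen from above (door yaw = cabinet yaw + opening angle); hung, it turns easily on the pins and stays where it is left.
- rack: low wooden drying rack, fixed: 180 long (its x), 160 wide; origin under its centre. Two slots across it (along its y), centred at x = -30 and x = +30, each 20 wide between dowels whose tops are 73 above the counter; what stands in a slot rests 20 above the counter. The door stands in one slot and a serving board in the other, either way round.
- board: dark wooden serving board, 14 thick (its x), 190 wide, 100 high, standing in the other slot of the rack, top at 120 above the counter; to be left there. Origin at the centre of its underside.
- tray: silver-toned rectangular tray, 190 x 360, rim 16 high, on the far side of the counter, clear of the door's swing; it carries the three cups on saucers. Origin at the centre of its underside.
- cup0: clear glass cup on a white saucer (105 diameter) on the tray; 70 diameter, 75 high with a small handle, top about 83 above the counter; origin at the centre of its underside
- cup1: the second glass cup, the same
- cup2: the third glass cup, the same
- spoon_holder: stainless steel teaspoon holder with teaspoons, 64 diameter, 105 high, spoons up to 155; origin at the centre of its underside
- caddy: white plastic caddy with a green clip-on lid, 96 x 129 x 110 high; origin at the centre of its underside
- sugar_jar: glass sugar jar with a wooden lid, 88 diameter, 106 high; origin at the centre of its underside
Mind the look-alikes: they are no part of the job. Of the things like the door, leave any that is green; of the rest the larger one is meant.

How it is judged:
On the way:
1. the door hangs on both pins, both knuckles fully home, while still well open (free edge more than 60 mm in front of the cabinet) (distance between knuckle_low and pin_low below 0.004 m and distance between knuckle_up and pin_up below 0.004 m and x of door_edge in the frame of cabinet below -0.135 m), for 0.2 s.
At the end, for the whole second after the job is handed in: Both knuckles sit fully home on their pins (within 4 mm), the door is shut (its free edge within 8 mm of resting on the buffers), released and at rest (distance between knuckle_low and pin_low below 0.004 m and distance between knuckle_up and pin_up below 0.004 m and x of door_edge in the frame of cabinet above -0.085 m and y of door_edge in the frame of cabinet above 0.05 m and linear speed of door below 0.02 m/s); the robot touches nothing.
It fails at once if the door was tipped over (more than about 30 degrees from upright) (angle between door's own z axis and vertical above 0.5 rad).
It fails at once if the door was forced or slammed on the cabinet (more than 60 N) (contact force between door and cabinet above 60 N).
It fails at once if the door was let go over the pins while its knuckles were still more than 8 mm short of home (dropped on) (horizontal distance between knuckle_low and pin_low below 0.006 m and distance between knuckle_low and pin_low above 0.008 m and contact force between the fingers and door below 0.3 N).
It fails at once if the tray or a cup on it was shifted by more than 25 mm (distance of any of tray, cup0, cup1, cup2 from where it was at the start of the episode above 0.025 m).
It fails at once if the spoon holder, the caddy, the sugar jar or the serving board was shifted by more than 25 mm (distance of any of spoon_holder, caddy, sugar_jar, board from where it was at the start of the episode above 0.025 m).
It also fails if it takes over 61 s, if anything falls off the work surface, if the arm or the gripper's body presses on something with over 40 N, if the wrist force passes 120 N, or if a joint passes its speed limit or range.

## Working session

There is one attempt and no reset: what is moved stays moved. The work goes in short steps, Python scripts to look and compute and a tool call to move; the robot and the scene stay as the last step left them, time stands still between calls to the robot, and variables do not carry over. Pictures are saved under pics/ and viewed, at most 10 in all, crops included, and the job is handed in when it is done.

Besides the shell and the picture viewer there is one more tool, called after ">>>" by a JSON object that holds its "op" and its "data". carry_out: Moves the arm, as the interface text tells. Shifts and turns lie within -1 to 1; 1 stands for 0.75 m of shift or 2 pi rad of turn. Its arguments: {"type":"object","properties":{"motion":{"type":"array","items":{"type":"number"}},"hand":{"type":"number"},"force":{"type":"number"}},"required":["motion"]}

```bash
mkdir -p pics; cat > h.py <<'E'
import numpy as np, cv2
from rig import r
def grab(n,tag):
    c=r.read_camera(n); cv2.imwrite(f'pics/{tag}.png',c['image']); np.savez(f'pics/{tag}.npz',**c); return c
def pts(c):
    K=np.array(c['camera_matrix']);R=np.array(c['R']);t=np.array(c['t']);d=c['depth']
    v,u=np.mgrid[:d.shape[0],:d.shape[1]]
    P=np.stack([(u-K[0,2])/K[0,0]*d,(v-K[1,2])/K[1,1]*d,d],-1)
    P=(P-t)@R; P[d==0]=np.nan; return P
E
python3 - <<'E'
from h import *
a=grab('scene','s0');b=grab('top','t0')
for c in(a,b):print(np.round(c['camera_matrix'],1).tolist(),np.round(-np.array(c['R']).T@c['t'],3),np.round(c['R'],2).tolist())
print(r.get_state())
E
```

```text
[[365.3, 0.0, 255.2], [0.0, 365.3, 191.4], [0.0, 0.0, 1.0]] [1.264 0.189 0.986] [[-0.39, 0.92, -0.0], [0.67, 0.28, -0.69], [-0.63, -0.27, -0.72]]
[[492.5, 0.0, 263.0], [0.0, 492.5, 187.3], [0.0, 0.0, 1.0]] [ 0.389 -0.1    1.744] [[0.02, -1.0, 0.02], [-1.0, -0.02, -0.09], [0.09, -0.02, -1.0]]
{'time': 0.1, 'joint_positions': array([-1.40968043e+00,  1.04650421e-01,  9.65711095e-02,  1.56392734e+00,
        7.22280699e-06,  1.35307159e+00]), 'qvel': array([ 5.11339290e-04, -2.03619013e-03,  2.85955980e-03, -2.18019499e-03,
       -3.23018771e-06, -6.10096587e-04]), 'effort': array([ 6.70494934e-03, -5.58203709e+01,  5.04722607e+01,  1.30102993e-02,
       -2.60900570e-04,  9.59302099e-06]), 'position': array([ 0.22185384, -0.55715331,  0.230607  ]), 'orientation': array([-6.04817202e-04,  9.82113369e-01,  1.88289577e-01,  2.07364222e-05]), 'wrist_force': array([-1.0071839 , -0.14922946,  0.01147957]), 'ft_torque': array([ 0.00154196,  0.00875222, -0.00658358]), 'grasp_force': 0.0, 'finger_gap': 0.08537483610614317}
```

View pics/s0.png

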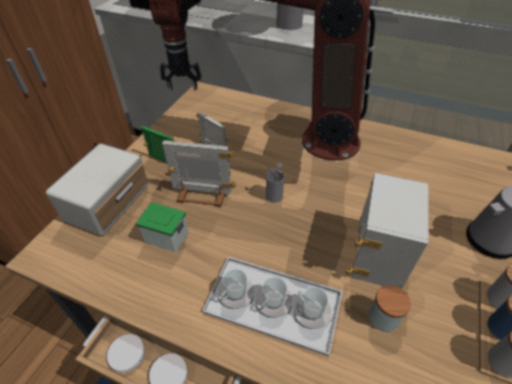

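View pics/t0.png

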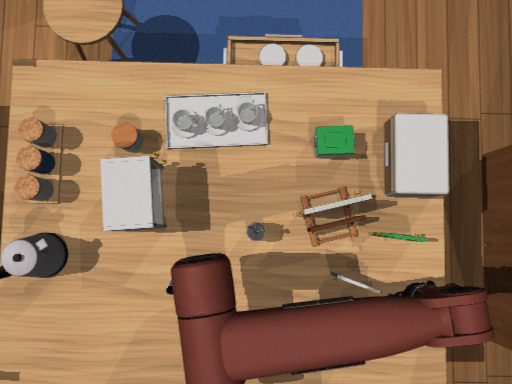

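The scene view shows the large white door in the rack around (198,168), with brass knuckles at its right edge near (228,155) and (230,182). The cabinet is at (395,230) with hinges at (370,243) and (358,271). In the top view the door's top edge runs (302,212)-(372,195), and the cabinet hinge is near (157,157).

```bash
python3 - <<'E'
from h import *
a=dict(np.load('pics/s0.npz'));b=dict(np.load('pics/t0.npz'))
f=lambda im,x0,y0,w,h,s:cv2.resize(im[y0:y0+h,x0:x0+w],None,fx=s,fy=s,interpolation=cv2.INTER_CUBIC)
A=f(a['image'],135,105,110,110,3.6);B=f(a['image'],330,170,110,110,3.6)
C=f(b['image'],285,170,99,74,4);D=f(b['image'],90,140,99,74,4)
cv2.imwrite('pics/c0.png',np.vstack([np.hstack([A,B])[:,:792],np.hstack([C,D])])[:, :792])
im=cv2.imread('pics/c0.png');print(im.shape)
cv2.imwrite('pics/c0.png',cv2.resize(im,None,fx=.86,fy=.86))
P=pts(b);Q=pts(a)
m=(P[...,2]>.2)&(P[...,2]<.26)
n,l,st,ce=cv2.connectedComponentsWithStats(m.astype(np.uint8))
for i in range(1,n):
  if st[i,4]<15: continue
  q=P[l==i]; rc=cv2.minAreaRect(q[:,:2].astype(np.float32)*1000)
  print(i,st[i],np.round(np.median(q,0),3),np.round(rc[0],1),np.round(rc[1],1),round(rc[2],2))
# brass in both
for nm,c,X in(('scene',a,Q),('top',b,P)):
  hsv=cv2.cvtColor(c['image'],cv2.COLOR_BGR2HSV)
  m=cv2.inRange(hsv,(16,130,90),(32,255,255))
  n,l,st,ce=cv2.connectedComponentsWithStats(m)
  for i in range(1,n):
    if 4<=st[i,4]<300: print(nm,st[i],np.round(ce[i],1),np.round(np.nanmedian(X[l==i],0),3))
E
```

```text
(692, 792, 3)
2 [ 100  156   56   75 3632] [0.502 0.289 0.24 ] [504.3 289.9] [221.7 153.2] 5.34
3 [297 194  75  22 394] [ 0.481 -0.351  0.23 ] [ 480.9 -349.6] [ 17.1 235.9] 14.13
4 [  1 240  37  36 672] [0.302 0.619 0.203] [301.3 621.2] [103.6 107.3] 35.46
scene [228 151   6   7  26] [231.1 153.7] [ 0.459 -0.243  0.211]
scene [169 168   4   4  14] [170.6 169.7] [ 0.533 -0.442  0.131]
scene [230 182   5   6  18] [232.6 184.2] [ 0.46  -0.245  0.069]
scene [356 238  24   8  68] [363.1 241.5] [0.63  0.22  0.196]
scene [346 267  13   7  47] [351.  269.8] [0.633 0.217 0.055]
scene [364 271   4   2   4] [365.5 271.2] [0.62  0.259 0.055]
top [150 151   9   7  38] [154.5 154.6] [0.629 0.217 0.194]
top [158 159   8   6  28] [162.2 161.4] [0.628 0.216 0.054]
top [354 190   7   6  30] [357.4 192.6] [ 0.528 -0.443  0.132]
top [293 211  11   6  34] [297.7 213.3] [ 0.455 -0.245  0.2  ]
top [369 232   5   3  14] [370.9 232.9] [ 0.396 -0.512  0.03 ]
top [376 232   5   3  14] [377.9 232.9] [ 0.396 -0.512  0.132]
top [415 233   4   4  12] [416.3 234.5] [ 0.393 -0.654  0.076]
top [333 277   5   5  14] [335.4 279.4] [ 0.236 -0.379  0.076]
top [381 291   3   4  11] [381.9 292.6] [ 0.199 -0.523  0.121]
```

View pics/c0.png

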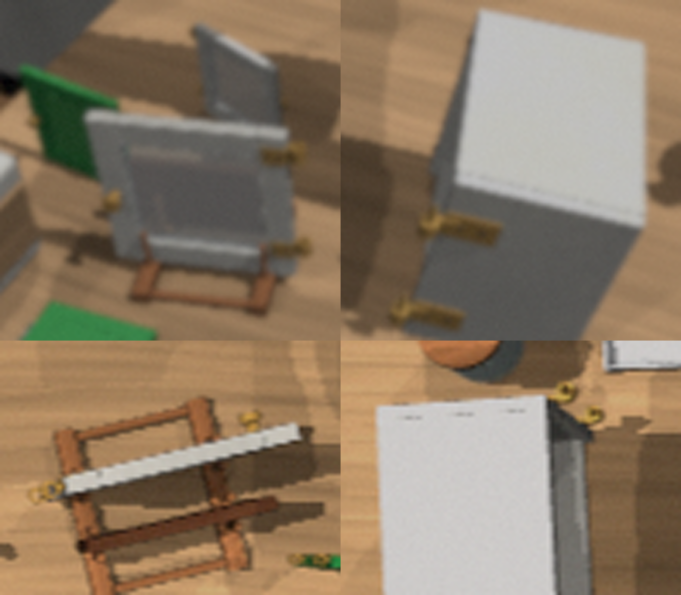

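The crop shows the door's knuckles at its +Y (world) end and the knob on the side away from the robot, so its yaw is about 194°. The cabinet's yaw is about 95.3°, with pins on its far front corner. The given sizes check out: 236 mm for door plus knuckle, and 222 x 153 mm for the cabinet top.

```bash
cat >> h.py <<'E'
def yaw(q=None):
    from scipy.spatial.transform import Rotation as Ro
    q=r.get_state()['orientation'] if q is None else q
    M=Ro.from_quat(np.roll(q,-1)).as_matrix(); return np.degrees(np.arctan2(M[1,0],M[0,0])),M[2,2]
def plan(x,y,z,phi,n=None,vmax=.035,wmax=6.5):
    s=r.get_state();p=s['position'];f0,_=yaw(s['orientation'])
    D=np.array([x,y,z])-p; df=(phi-f0+180)%360-180
    n=n or int(np.ceil(max(np.linalg.norm(D)/vmax,abs(df)/wmax)))
    print('at',np.round(p,4),round(f0,2),'rows',n)
    for i in range(n):
        f=np.radians(f0+df*i/n);d=D/n
        row=[(d[0]*np.cos(f)+d[1]*np.sin(f))/.75,(d[0]*np.sin(f)-d[1]*np.cos(f))/.75,-d[2]/.75,0,0,-df/n/360]
        print(', '.join(f'{k:.4f}' for k in row),',')
E
python3 - <<'E'
from h import *
b=dict(np.load('pics/t0.npz'));P=pts(b)
for nm,(x0,x1,y0,y1),z in(('tray',(150,280,80,160),(.008,.1)),('tray+cups',(150,280,80,160),(.03,.1)),('spoon',(235,275,215,245),(.05,.2)),('jar',(105,145,115,150),(.05,.2)),('caddy',(305,365,115,165),(.05,.2))):
  q=P[y0:y1,x0:x1].reshape(-1,3);q=q[(q[:,2]>z[0])&(q[:,2]<z[1])];print(nm,np.round(np.percentile(q,2,0),3),np.round(np.percentile(q,98,0),3))
print(yaw());plan(.483,-.359,.30,104.1)
E
```

```text
tray [ 0.685 -0.139  0.008] [0.893 0.221 0.084]
tray+cups [ 0.741 -0.099  0.031] [0.836 0.184 0.089]
spoon [ 0.365 -0.137  0.062] [ 0.425 -0.077  0.154]
jar [0.667 0.299 0.057] [0.746 0.379 0.114]
caddy [ 0.66  -0.43   0.066] [ 0.753 -0.305  0.116]
(np.float64(21.705960317486827), np.float64(-0.9999992675323066))
at [ 0.2219 -0.5572  0.2306] 21.71 rows 13
0.0324, -0.0090, -0.0071, 0.0000, 0.0000, -0.0176 ,
0.0332, -0.0053, -0.0071, 0.0000, 0.0000, -0.0176 ,
0.0336, -0.0016, -0.0071, 0.0000, 0.0000, -0.0176 ,
0.0336, 0.0021, -0.0071, 0.0000, 0.0000, -0.0176 ,
0.0331, 0.0058, -0.0071, 0.0000, 0.0000, -0.0176 ,
0.0323, 0.0094, -0.0071, 0.0000, 0.0000, -0.0176 ,
0.0311, 0.0129, -0.0071, 0.0000, 0.0000, -0.0176 ,
0.0294, 0.0162, -0.0071, 0.0000, 0.0000, -0.0176 ,
0.0275, 0.0194, -0.0071, 0.0000, 0.0000, -0.0176 ,
0.0252, 0.0223, -0.0071, 0.0000, 0.0000, -0.0176 ,
0.0225, 0.0249, -0.0071, 0.0000, 0.0000, -0.0176 ,
0.0197, 0.0273, -0.0071, 0.0000, 0.0000, -0.0176 ,
0.0165, 0.0293, -0.0071, 0.0000, 0.0000, -0.0176 ,
```

>>> {"op": "carry_out", "data": {"motion": [0.0324, -0.009, -0.02, 0, 0, -0.0176, 0.0332, -0.0053, -0.02, 0, 0, -0.0176, 0.0336, -0.0016, -0.02, 0, 0, -0.0176, 0.0336, 0.0021, -0.02, 0, 0, -0.0176, 0.0331, 0.0058, -0.012, 0, 0, -0.0176, 0.0323, 0.0094, 0, 0, 0, -0.0176, 0.0311, 0.0129, 0, 0, 0, -0.0176, 0.0294, 0.0162, 0, 0, 0, -0.0176, 0.0275, 0.0194, 0, 0, 0, -0.0176, 0.0252, 0.0223, 0, 0, 0, -0.0176], "hand": 1, "force": 60}}

```text
time: 0.93
position: [0.4237, -0.4041, 0.2999]
orientation: [-0.0, 0.735, 0.678, 0.0]
wrist_force: [-0.7, -0.7, -0.1]
finger_gap: 0.0854
grasp_force: 0.0
```

>>> {"op": "carry_out", "data": {"motion": [0.0225, 0.0249, 0, 0, 0, -0.0176, 0.0197, 0.0273, 0, 0, 0, -0.0176, 0.0165, 0.0293, 0, 0, 0, -0.0176, 0, 0, 0, 0, 0, 0]}}

```text
time: 1.27
position: [0.4858, -0.3565, 0.2998]
orientation: [-0.0, 0.611, 0.791, 0.001]
wrist_force: [-0.6, -0.4, 0.2]
finger_gap: 0.0853
grasp_force: 0.0
```

```bash
python3 - <<'E'
from h import *
plan(.483,-.359,.199,104.1,n=6)
E
```

```text
at [ 0.4858 -0.3565  0.2998] 104.65 rows 6
-0.0004, -0.0007, 0.0224, 0.0000, 0.0000, 0.0003 ,
-0.0004, -0.0007, 0.0224, 0.0000, 0.0000, 0.0003 ,
-0.0004, -0.0007, 0.0224, 0.0000, 0.0000, 0.0003 ,
-0.0004, -0.0007, 0.0224, 0.0000, 0.0000, 0.0003 ,
-0.0004, -0.0007, 0.0224, 0.0000, 0.0000, 0.0003 ,
-0.0004, -0.0007, 0.0224, 0.0000, 0.0000, 0.0003 ,
```

>>> {"op": "carry_out", "data": {"motion": [-0.0004, -0.0007, 0.0224, 0, 0, 0.0003, -0.0004, -0.0007, 0.0224, 0, 0, 0.0003, -0.0004, -0.0007, 0.0224, 0, 0, 0.0003, -0.0004, -0.0007, 0.0224, 0, 0, 0.0003, -0.0004, -0.0007, 0.0224, 0, 0, 0.0003, -0.0004, -0.0007, 0.0224, 0, 0, 0.0003, 0, 0, 0, 0, 0, 0, 0, 0, 0, 0, 0, 0]}}

```text
time: 1.93
position: [0.4799, -0.3615, 0.1987]
orientation: [-0.001, 0.62, 0.785, 0.0]
wrist_force: [-1.1, 0.5, 1.0]
finger_gap: 0.0849
grasp_force: 0.0
```

>>> {"op": "carry_out", "data": {"motion": [0, 0, 0, 0, 0, 0, 0, 0, 0, 0, 0, 0, 0, 0, 0, 0, 0, 0, 0, 0, 0, 0, 0, 0, 0, 0, 0, 0, 0, 0, 0, 0, 0, 0, 0, 0, 0, 0, 0, 0, 0, 0, 0, 0, 0, 0, 0, 0], "hand": 0, "force": 60}}

```text
time: 2.6
position: [0.4808, -0.3621, 0.2001]
orientation: [0.001, 0.62, 0.785, -0.0]
wrist_force: [0.3, -0.2, 3.6]
finger_gap: 0.0152
grasp_force: 59.8
```

>>> {"op": "carry_out", "data": {"motion": [0, 0, -0.008, 0, 0, 0, 0, 0, -0.016, 0, 0, 0, 0, 0, -0.02, 0, 0, 0, 0, 0, -0.02, 0, 0, 0, 0, 0, -0.02, 0, 0, 0, 0, 0, -0.02, 0, 0, 0, 0, 0, -0.02, 0, 0, 0, 0, 0, -0.016, 0, 0, 0, 0, 0, -0.008, 0, 0, 0, 0, 0, 0, 0, 0, 0]}}

```text
time: 3.43
position: [0.4808, -0.3623, 0.3123]
orientation: [0.001, 0.62, 0.785, -0.0]
wrist_force: [-0.1, 0.6, -4.2]
finger_gap: 0.0148
grasp_force: 58.7
```

```bash
python3 - <<'E'
from h import *
s=r.get_state();print(s['wrist_force'],s['finger_gap'],s['grasp_force'])
b=grab('top','t1');P=pts(b)
z=s['position'][2]+.03
m=(abs(P[...,2]-z)<.012); m[:170]=0; m[250:]=0
n,l,st,ce=cv2.connectedComponentsWithStats(m.astype(np.uint8))
for i in range(1,n):
  if st[i,4]<15: continue
  q=P[l==i]; rc=cv2.minAreaRect(q[:,:2].astype(np.float32)*1000)
  print(st[i],np.round(np.median(q,0),3),np.round(rc[0],1),np.round(rc[1],1),round(rc[2],2))
for f,c in(('top',b),('scene',grab('scene','s1'))):
  X=pts(c);m=cv2.inRange(cv2.cvtColor(c['image'],cv2.COLOR_BGR2HSV),(16,130,90),(32,255,255))
  n,l,st,ce=cv2.connectedComponentsWithStats(m)
  for i in range(1,n):
    if 4<=st[i,4]<300: print(f,np.round(ce[i],1),np.round(np.nanmedian(X[l==i],0),3))
# target: knuckle 70mm short of pins (along cabinet -x), opening 75deg
pin=np.array([.6315,.2168]);cx=np.array([-.093,.9957])
o=-23.8;phi=yaw()[0]+o
g=s['position'][:2];print(g)
E
```

```text
[-0.08723857  0.635277   -4.23565434] 0.014808868130334793 58.729442954063416
[307 205  14   8  39] [ 0.462 -0.264  0.342] [ 465.1 -270.9] [11.5 39.4] 27.47
top [154.6 154.7] [0.628 0.216 0.193]
top [162.5 161.3] [0.628 0.216 0.054]
top [301.6 211.9] [ 0.454 -0.245  0.318]
top [378.  233.1] [ 0.396 -0.512  0.131]
top [416.9 234.3] [ 0.395 -0.657  0.08 ]
top [335.1 279.6] [ 0.237 -0.378  0.075]
top [381.8 292.8] [ 0.198 -0.523  0.121]
scene [229.1 126.5] [ 0.459 -0.243  0.32 ]
scene [220.  126.2] [ 0.47  -0.269  0.321]
scene [230.7 160.9] [ 0.46  -0.244  0.18 ]
scene [364.2 241.8] [0.627 0.224 0.195]
scene [353.3 270. ] [0.627 0.221 0.055]
[ 0.48075262 -0.36225145]
```

```bash
python3 - <<'E'
from h import *
plan(.616,.028,.305,80.3,n=18)
E
```

```text
at [ 0.4805 -0.3619  0.31  ] 103.42 rows 18
0.0258, 0.0165, 0.0004, 0.0000, 0.0000, 0.0036 ,
0.0261, 0.0159, 0.0004, 0.0000, 0.0000, 0.0036 ,
0.0265, 0.0153, 0.0004, 0.0000, 0.0000, 0.0036 ,
0.0268, 0.0147, 0.0004, 0.0000, 0.0000, 0.0036 ,
0.0271, 0.0141, 0.0004, 0.0000, 0.0000, 0.0036 ,
0.0274, 0.0135, 0.0004, 0.0000, 0.0000, 0.0036 ,
0.0277, 0.0129, 0.0004, 0.0000, 0.0000, 0.0036 ,
0.0280, 0.0122, 0.0004, 0.0000, 0.0000, 0.0036 ,
0.0283, 0.0116, 0.0004, 0.0000, 0.0000, 0.0036 ,
0.0285, 0.0110, 0.0004, 0.0000, 0.0000, 0.0036 ,
0.0288, 0.0103, 0.0004, 0.0000, 0.0000, 0.0036 ,
0.0290, 0.0097, 0.0004, 0.0000, 0.0000, 0.0036 ,
0.0292, 0.0090, 0.0004, 0.0000, 0.0000, 0.0036 ,
0.0294, 0.0084, 0.0004, 0.0000, 0.0000, 0.0036 ,
0.0296, 0.0077, 0.0004, 0.0000, 0.0000, 0.0036 ,
0.0298, 0.0070, 0.0004, 0.0000, 0.0000, 0.0036 ,
0.0299, 0.0064, 0.0004, 0.0000, 0.0000, 0.0036 ,
0.0300, 0.0057, 0.0004, 0.0000, 0.0000, 0.0036 ,
```

>>> {"op": "carry_out", "data": {"motion": [0.013, 0.008, 0, 0, 0, 0.0018, 0.026, 0.0162, 0, 0, 0, 0.0036, 0.0263, 0.0156, 0, 0, 0, 0.0036, 0.0266, 0.015, 0, 0, 0, 0.0036, 0.027, 0.0144, 0, 0, 0, 0.0036, 0.0273, 0.0138, 0, 0, 0, 0.0036, 0.0276, 0.0132, 0, 0, 0, 0.0036, 0.0278, 0.0126, 0, 0, 0, 0.0036, 0.0281, 0.012, 0, 0, 0, 0.0036, 0.0284, 0.0113, 0, 0, 0, 0.0036]}}

```text
time: 4.37
position: [0.552, -0.1549, 0.3093]
orientation: [-0.001, 0.701, 0.714, -0.0]
wrist_force: [0.8, 0.4, -5.0]
finger_gap: 0.015
grasp_force: 58.8
```

>>> {"op": "carry_out", "data": {"motion": [0.0286, 0.0107, 0, 0, 0, 0.0036, 0.0288, 0.01, 0, 0, 0, 0.0036, 0.029, 0.0094, 0, 0, 0, 0.0036, 0.0293, 0.0087, 0, 0, 0, 0.0036, 0.0295, 0.008, 0, 0, 0, 0.0036, 0.0297, 0.0074, 0, 0, 0, 0.0036, 0.0298, 0.0067, 0.004, 0, 0, 0.0036, 0.02, 0.004, 0.006, 0, 0, 0.0036, 0.012, 0.002, 0.006, 0, 0, 0.0018, 0, 0, 0, 0, 0, 0]}}

```text
time: 5.2
position: [0.6129, 0.0202, 0.296]
orientation: [-0.001, 0.765, 0.644, -0.001]
wrist_force: [0.3, -0.7, -5.1]
finger_gap: 0.0152
grasp_force: 58.8
```

```bash
python3 - <<'E'
from h import *
plan(.616,.028,.257,80.3,n=6)
E
```

```text
at [0.6129 0.0202 0.296 ] 80.19 rows 6
0.0018, 0.0004, 0.0087, 0.0000, 0.0000, -0.0001 ,
0.0018, 0.0004, 0.0087, 0.0000, 0.0000, -0.0001 ,
0.0018, 0.0004, 0.0087, 0.0000, 0.0000, -0.0001 ,
0.0018, 0.0004, 0.0087, 0.0000, 0.0000, -0.0001 ,
0.0018, 0.0004, 0.0087, 0.0000, 0.0000, -0.0001 ,
0.0018, 0.0004, 0.0087, 0.0000, 0.0000, -0.0001 ,
```

>>> {"op": "carry_out", "data": {"motion": [0.0018, 0.0004, 0.0087, 0, 0, 0, 0.0018, 0.0004, 0.0087, 0, 0, 0, 0.0018, 0.0004, 0.0087, 0, 0, 0, 0.0018, 0.0004, 0.0087, 0, 0, 0, 0.0018, 0.0004, 0.0087, 0, 0, 0, 0.0018, 0.0004, 0.0087, 0, 0, 0, 0, 0, 0, 0, 0, 0]}}

```text
time: 5.78
position: [0.6159, 0.026, 0.2574]
orientation: [-0.001, 0.766, 0.643, -0.001]
wrist_force: [0.7, 0.1, -6.0]
finger_gap: 0.0151
grasp_force: 58.8
```

```bash
python3 - <<'E'
from h import *
s=r.get_state();print(np.round(s['position'],4),yaw(),s['wrist_force'])
o=[]
for f in('top','scene'):
  c=grab(f,f[0]+'2');X=pts(c);m=cv2.inRange(cv2.cvtColor(c['image'],cv2.COLOR_BGR2HSV),(14,110,70),(34,255,255))
  n,l,st,ce=cv2.connectedComponentsWithStats(m)
  for i in range(1,n):
    p=np.nanmedian(X[l==i],0)
    if 4<=st[i,4]<300 and p[0]>.55: print(f,st[i],np.round(ce[i],1),np.round(p,3))
  if f=='top': o.append(cv2.resize(c['image'][130:210,120:240],None,fx=4,fy=4,interpolation=cv2.INTER_CUBIC))
  else: o.append(cv2.resize(c['image'][180:300,270:430],None,fx=3,fy=3,interpolation=cv2.INTER_CUBIC)[:,:480][20:280])
cv2.imwrite('pics/c2.png',np.vstack(o))
E
```

```text
[0.6159 0.026  0.2574] (np.float64(80.09274524261339), np.float64(-0.9999975159041519)) [ 0.66702385  0.14132356 -5.98239525]
top [110  34   2   3   5] [110.6  35.2] [ 1.396  0.659 -0.75 ]
top [242  85   5   1   5] [244.  85.] [ 0.922 -0.057 -0.002]
top [ 21 124   8   4   9] [ 24.2 125. ] [0.729 0.659 0.134]
top [ 27 125  10   9  25] [ 32.3 129.2] [0.715 0.631 0.135]
top [ 37 125   6   4  11] [ 40.1 126.3] [0.726 0.606 0.134]
top [ 30 131  12  10  37] [ 35.5 134.8] [0.697 0.622 0.133]
top [ 35 138   4   3   4] [ 36.5 138.8] [0.685 0.617 0.132]
top [ 26 148   9  10  27] [ 30.2 152.1] [0.638 0.633 0.133]
top [ 20 153   5   5  13] [ 22.2 155.2] [0.628 0.66  0.133]
top [ 35 152   7   6  16] [ 38.8 155. ] [0.629 0.607 0.13 ]
top [ 27 158   4   4  10] [ 28.2 159.8] [0.613 0.639 0.136]
top [ 28 159  11   8  33] [ 33.7 162.9] [0.603 0.62  0.134]
top [509 167   2   4   4] [509.2 168.5] [ 0.691 -1.227 -0.392]
top [ 27 177   4   5   8] [ 28.2 178.9] [0.55  0.637 0.132]
top [463 189   3   2   4] [464.  189.2] [ 0.632 -1.177 -0.756]
scene [177 198   3   3   5] [177.6 199.4] [ 0.553 -0.427  0.004]
[... 241 characters left out ...]
8 -1.223 -0.45 ]
scene [ 18 233  21  20  25] [ 27.8 243. ] [ 0.744 -1.224 -0.449]
scene [352 237  29  12 190] [365.5 242.7] [0.623 0.23  0.19 ]
scene [316 245  18  11 112] [326.4 249.6] [0.642 0.14  0.122]
scene [  8 254  10   9  12] [ 12.6 257.7] [ 0.803 -1.326 -0.551]
scene [345 264  24  12 151] [354.9 270.6] [0.623 0.228 0.05 ]
scene [404 290   4   4   4] [405.5 291.5] [0.605 0.386 0.001]
scene [409 296   2   5   5] [409.6 298. ] [0.628 0.396 0.005]
scene [ 52 307   4   6   9] [ 53.  309.2] [ 0.893 -1.082 -0.747]
scene [ 87 307  16  14  83] [ 95.  313.8] [ 0.831 -0.862 -0.749]
scene [406 311   4   4   4] [407.5 312.5] [0.73  0.378 0.098]<stdin>:8: RuntimeWarning: All-NaN slice encountered
```

View pics/c2.png

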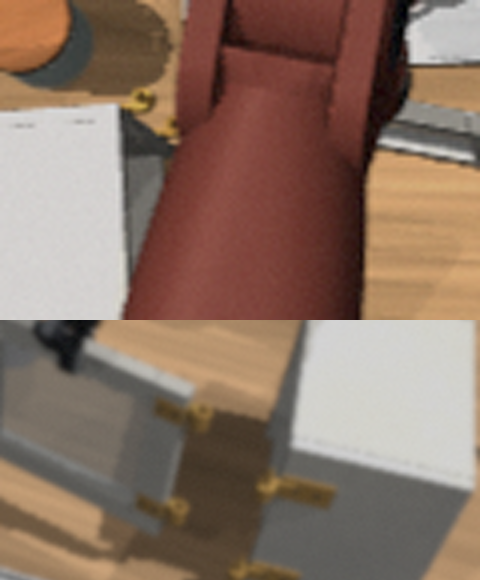

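```bash
cat >> h.py <<'E'
def ov(c,polys,x0,y0,w,h,s,out):
    K=np.array(c['camera_matrix']);R=np.array(c['R']);t=np.array(c['t'])
    im=cv2.resize(c['image'][y0:y0+h,x0:x0+w],None,fx=s,fy=s,interpolation=cv2.INTER_CUBIC)
    for X,col in polys:
        u=(np.asarray(X)@R.T+t)@K.T;u=u[:,:2]/u[:,2:]
        q=((u-[x0,y0]+.5)*s-.5); cv2.polylines(im,[np.round(q*8).astype(int)],True,col,1,cv2.LINE_AA,3)
    cv2.imwrite(out,im)
def circ(x,y,z,d):
    a=np.linspace(0,2*np.pi,24,endpoint=False);return np.stack([x+d/2*np.cos(a),y+d/2*np.sin(a),0*a+z],-1)
E
python3 - <<'E'
from h import *
c=dict(np.load('pics/s2.npz'));b=.0774
kx,ky=.6379,.1465;px,py=.6317,.2165
P=[]
for z in(.033,.173):P+=[(circ(kx,ky,b+z,.016),(0,0,255)),(circ(kx,ky,b+z+.02,.016),(0,255,0))]
for z in(.055,.195):P+=[(circ(px,py,z,.016),(0,0,255)),(circ(px,py,z+.014,.0075),(255,0,0)),(circ(px,py,z+.022,.0024),(0,255,0))]
ov(c,P,305,200,80,85,7,'pics/o2.png')
E
```

```text
(no output)
```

View pics/o2.png

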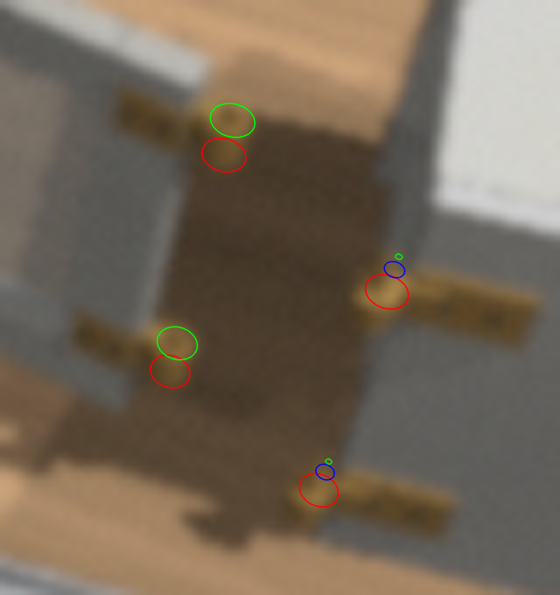

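The overlay shows predicted knuckle rings at (232,120) and (177,343), and pin barrels at (387,292) and (319,490). All four lie within about 1 px of the brass with the same small offset, so the relative vector is good. Moving in sideways next.

```bash
python3 - <<'E'
from h import *
plan(.6097,.096,.2574,80.1,n=8)
E
```

```text
at [0.6163 0.0258 0.259 ] 80.1 rows 8
0.0113, -0.0031, 0.0003, 0.0000, 0.0000, -0.0000 ,
0.0113, -0.0031, 0.0003, 0.0000, 0.0000, -0.0000 ,
0.0113, -0.0031, 0.0003, 0.0000, 0.0000, -0.0000 ,
0.0113, -0.0031, 0.0003, 0.0000, 0.0000, -0.0000 ,
0.0113, -0.0031, 0.0003, 0.0000, 0.0000, -0.0000 ,
0.0113, -0.0031, 0.0003, 0.0000, 0.0000, -0.0000 ,
0.0113, -0.0031, 0.0003, 0.0000, 0.0000, -0.0000 ,
0.0113, -0.0031, 0.0003, 0.0000, 0.0000, -0.0000 ,
```

>>> {"op": "carry_out", "data": {"motion": [0.0113, -0.0031, 0, 0, 0, 0, 0.0113, -0.0031, 0, 0, 0, 0, 0.0113, -0.0031, 0, 0, 0, 0, 0.0113, -0.0031, 0, 0, 0, 0, 0.0113, -0.0031, 0, 0, 0, 0, 0.0113, -0.0031, 0, 0, 0, 0, 0.0113, -0.0031, 0, 0, 0, 0, 0.0113, -0.0031, 0, 0, 0, 0, 0, 0, 0, 0, 0, 0, 0, 0, 0, 0, 0, 0]}}

```text
time: 6.72
position: [0.6098, 0.0963, 0.2593]
orientation: [0.0, 0.765, 0.644, -0.0]
wrist_force: [0.8, -0.4, -4.3]
finger_gap: 0.0153
grasp_force: 58.8
```

```bash
python3 - <<'E'
from h import *
s=r.get_state();print(np.round(s['position'],4),yaw(),s['wrist_force'])
c=grab('scene','s3');T=s['position'];b=T[2]-.180
f=np.radians(yaw()[0]-.43);kx,ky=T[0]+.1225*np.cos(f),T[1]+.1225*np.sin(f);px,py=.6317,.2165
print(kx,ky,b)
P=[]
for z in(.033,.173):P+=[(circ(kx,ky,b+z,.016),(0,0,255)),(circ(kx,ky,b+z+.02,.016),(0,255,0))]
for z in(.055,.195):P+=[(circ(px,py,z,.016),(0,0,255)),(circ(px,py,z+.022,.0024),(255,255,0))]
ov(c,P,325,205,70,80,7,'pics/o3.png')
E
```

```text
[0.6098 0.0963 0.2593] (np.float64(80.14930205030451), np.float64(-0.9999999624957845)) [ 0.83136814 -0.42926531 -4.33666466]
0.6316891733505023 0.2168457494510681 0.07930961693464783
```

View pics/o3.png

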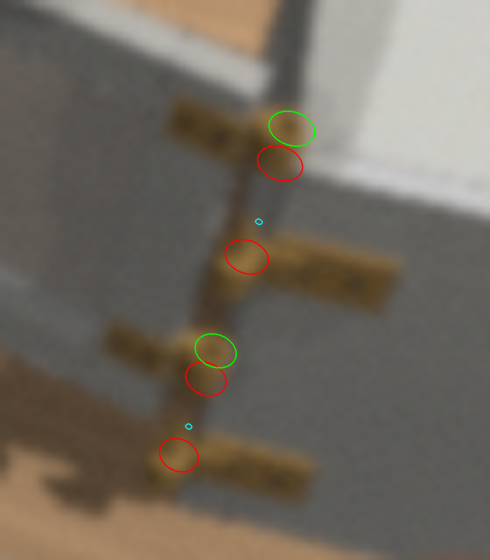

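Bores (289,124) and (210,347) sit above the pin axis with the same small offset as the barrels, so they are aligned within about 1 mm. Lowering next.

>>> {"op": "carry_out", "data": {"motion": [0, 0, 0.0055, 0, 0, 0, 0, 0, 0.0055, 0, 0, 0, 0, 0, 0.0055, 0, 0, 0, 0, 0, 0.0055, 0, 0, 0, 0, 0, 0.0055, 0, 0, 0, 0, 0, 0.0055, 0, 0, 0, 0, 0, 0.0055, 0, 0, 0, 0, 0, 0.003, 0, 0, 0, 0, 0, 0, 0, 0, 0]}}

```text
time: 7.52
position: [0.6095, 0.0958, 0.2274]
orientation: [-0.0, 0.766, 0.643, -0.0]
wrist_force: [-0.4, -0.4, -4.3]
finger_gap: 0.0152
grasp_force: 58.8
```

>>> {"op": "carry_out", "data": {"motion": [0, 0, 0.0015, 0, 0, 0, 0, 0, 0.0015, 0, 0, 0, 0, 0, 0.0015, 0, 0, 0, 0, 0, 0.0015, 0, 0, 0, 0, 0, 0.0015, 0, 0, 0, 0, 0, 0, 0, 0, 0]}}

```text
time: 8.02
position: [0.6097, 0.0958, 0.2223]
orientation: [-0.0, 0.766, 0.643, -0.0]
wrist_force: [0.3, -0.1, -4.2]
finger_gap: 0.0149
grasp_force: 58.8
```

>>> {"op": "carry_out", "data": {"motion": [0, 0, 0.0015, 0, 0, 0, 0, 0, 0.0015, 0, 0, 0, 0, 0, 0.0015, 0, 0, 0, 0, 0, 0.0015, 0, 0, 0, 0, 0, 0, 0, 0, 0]}}

```text
time: 8.43
position: [0.6097, 0.0958, 0.2177]
orientation: [-0.0, 0.766, 0.643, -0.0]
wrist_force: [-0.6, -0.4, -4.8]
finger_gap: 0.0151
grasp_force: 58.8
```

>>> {"op": "carry_out", "data": {"motion": [0, 0, 0.0015, 0, 0, 0, 0, 0, 0.0015, 0, 0, 0, 0, 0, 0.0015, 0, 0, 0, 0, 0, 0, 0, 0, 0]}}

```text
time: 8.77
position: [0.6097, 0.0958, 0.2143]
orientation: [-0.0, 0.766, 0.643, -0.0]
wrist_force: [0.4, 0.6, -4.5]
finger_gap: 0.0153
grasp_force: 58.8
```

>>> {"op": "carry_out", "data": {"motion": [0, 0, 0.0015, 0, 0, 0, 0, 0, 0.0015, 0, 0, 0, 0, 0, 0.0015, 0, 0, 0, 0, 0, 0, 0, 0, 0]}}

```text
time: 9.1
position: [0.6097, 0.0958, 0.211]
orientation: [-0.0, 0.766, 0.643, -0.0]
wrist_force: [0.6, -0.7, -4.9]
finger_gap: 0.015
grasp_force: 58.8
```

>>> {"op": "carry_out", "data": {"motion": [0, 0, 0.0015, 0, 0, 0, 0, 0, 0.0015, 0, 0, 0, 0, 0, 0.0015, 0, 0, 0, 0, 0, 0, 0, 0, 0]}}

```text
time: 9.43
position: [0.6097, 0.0958, 0.2076]
orientation: [-0.0, 0.766, 0.643, -0.0]
wrist_force: [-0.7, -0.4, -4.7]
finger_gap: 0.0153
grasp_force: 58.8
```

>>> {"op": "carry_out", "data": {"motion": [0, 0, 0.0015, 0, 0, 0, 0, 0, 0.0015, 0, 0, 0, 0, 0, 0, 0, 0, 0]}}

```text
time: 9.68
position: [0.6097, 0.0958, 0.2054]
orientation: [-0.0, 0.766, 0.643, -0.0]
wrist_force: [0.5, 0.1, -4.4]
finger_gap: 0.0151
grasp_force: 58.8
```

>>> {"op": "carry_out", "data": {"motion": [0, 0, 0.0012, 0, 0, 0, 0, 0, 0.0012, 0, 0, 0, 0, 0, 0, 0, 0, 0]}}

```text
time: 9.93
position: [0.6097, 0.0958, 0.2037]
orientation: [-0.0, 0.766, 0.643, -0.0]
wrist_force: [-0.9, 0.6, -4.9]
finger_gap: 0.0149
grasp_force: 58.8
```

>>> {"op": "carry_out", "data": {"motion": [0, 0, 0.0012, 0, 0, 0, 0, 0, 0, 0, 0, 0]}}

```text
time: 10.1
position: [0.6098, 0.0958, 0.2028]
orientation: [-0.0, 0.765, 0.643, -0.0]
wrist_force: [0.1, -0.7, -5.1]
finger_gap: 0.0148
grasp_force: 58.8
```

>>> {"op": "carry_out", "data": {"motion": [0, 0, 0.0012, 0, 0, 0, 0, 0, 0, 0, 0, 0]}}

```text
time: 10.27
position: [0.6098, 0.0958, 0.202]
orientation: [0.0, 0.766, 0.643, -0.0]
wrist_force: [0.1, -0.0, -4.4]
finger_gap: 0.0151
grasp_force: 58.9
```

>>> {"op": "carry_out", "data": {"motion": [0, 0, 0.001, 0, 0, 0, 0, 0, 0, 0, 0, 0]}}

```text
time: 10.43
position: [0.61, 0.0957, 0.2018]
orientation: [0.0, 0.766, 0.643, 0.0]
wrist_force: [-0.7, -1.7, -1.4]
finger_gap: 0.0152
grasp_force: 59.3
```

>>> {"op": "carry_out", "data": {"motion": [0, 0, 0.001, 0, 0, 0, 0, 0, 0, 0, 0, 0]}}

```text
time: 10.6
position: [0.6101, 0.0955, 0.2016]
orientation: [0.001, 0.766, 0.643, 0.0]
wrist_force: [-2.3, -4.6, 3.6]
finger_gap: 0.015
grasp_force: 60.2
```

The door came to rest at the expected height (underside about 22 mm), and its weight has passed to the pins. Releasing now.

>>> {"op": "carry_out", "data": {"motion": [0, 0, 0, 0, 0, 0, 0, 0, 0, 0, 0, 0, 0, 0, 0, 0, 0, 0, 0, 0, 0, 0, 0, 0], "force": 20}}

```text
time: 10.93
position: [0.6101, 0.0955, 0.2016]
orientation: [0.001, 0.766, 0.643, 0.0]
wrist_force: [-2.4, -4.2, 5.3]
finger_gap: 0.0155
grasp_force: 60.3
```

>>> {"op": "carry_out", "data": {"motion": [0, 0, 0, 0, 0, 0, 0, 0, 0, 0, 0, 0, 0, 0, 0, 0, 0, 0, 0, 0, 0, 0, 0, 0, 0, 0, 0, 0, 0, 0, 0, 0, 0, 0, 0, 0], "hand": 0.6}}

```text
time: 11.43
position: [0.6098, 0.0959, 0.2005]
orientation: [0.0, 0.765, 0.643, -0.0]
wrist_force: [0.2, 0.5, 0.5]
finger_gap: 0.0512
grasp_force: 0.0
```

```bash
python3 - <<'E'
from h import *
s=r.get_state();print(np.round(s['position'],4),yaw(),s['wrist_force'])
c=grab('scene','s4')
px,py=.6317,.2165;b=.022
P=[]
for z in(.033,.173):P+=[(circ(px,py,b+z,.016),(0,0,255)),(circ(px,py,b+z+.02,.016),(0,255,0))]
ov(c,P,270,185,125,100,6,'pics/o4.png')
E
```

```text
[0.6098 0.0959 0.2005] (np.float64(80.09755322476661), np.float64(-0.9999999985043545)) [0.18000102 0.50736169 0.46358121]
```

View pics/o4.png

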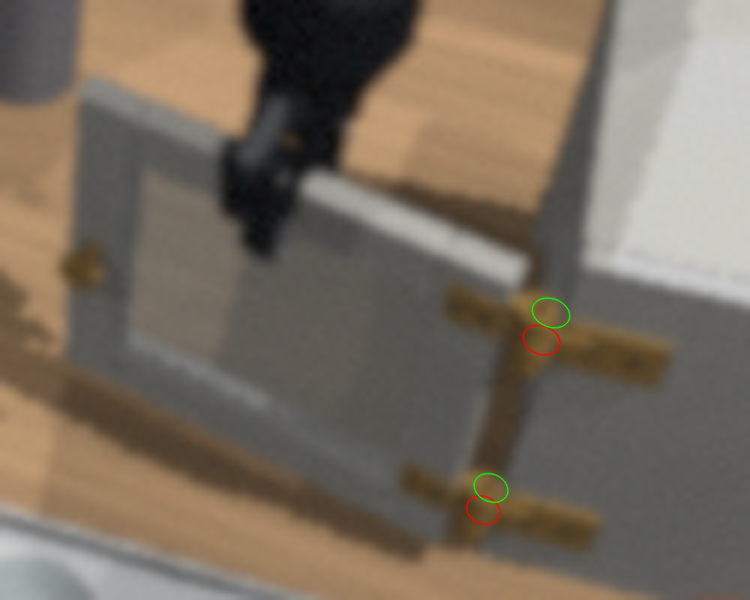

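The knuckles sit home on the barrels (rings at (545,325) and (487,500)), the door is about 75° open and the knob at (83,265) is on the outside. Next I go up, round to the outside and close the fingers.

>>> {"op": "carry_out", "data": {"motion": [0, 0, -0.01, 0, 0, 0, 0, 0, -0.02, 0, 0, 0, 0, 0, -0.025, 0, 0, 0, 0, 0, -0.025, 0, 0, 0, 0, 0, -0.02, 0, 0, 0, 0, 0, -0.01, 0, 0, 0, 0, 0, 0, 0, 0, 0]}}

```text
time: 12.07
position: [0.6106, 0.0958, 0.2855]
orientation: [0.001, 0.765, 0.643, 0.001]
wrist_force: [-0.9, -0.2, -0.2]
finger_gap: 0.0511
grasp_force: 0.0
```

```bash
python3 - <<'E'
from h import *
plan(.6376,.0278,.282,80.1,n=5)
E
```

```text
at [0.6106 0.0958 0.2855] 80.1 rows 5
-0.0166, 0.0102, 0.0009, 0.0000, 0.0000, -0.0000 ,
-0.0166, 0.0102, 0.0009, 0.0000, 0.0000, -0.0000 ,
-0.0166, 0.0102, 0.0009, 0.0000, 0.0000, -0.0000 ,
-0.0166, 0.0102, 0.0009, 0.0000, 0.0000, -0.0000 ,
-0.0166, 0.0102, 0.0009, 0.0000, 0.0000, -0.0000 ,
```

>>> {"op": "carry_out", "data": {"motion": [-0.0166, 0.0102, 0, 0, 0, 0, -0.0166, 0.0102, 0, 0, 0, 0, -0.0166, 0.0102, 0, 0, 0, 0, -0.0166, 0.0102, 0, 0, 0, 0, -0.0166, 0.0102, 0, 0, 0, 0, 0, 0.003, 0, 0, 0, 0, 0, 0, 0, 0, 0, 0, 0, 0, 0, 0, 0, 0], "hand": 0}}

```text
time: 12.73
position: [0.6391, 0.0273, 0.2829]
orientation: [-0.0, 0.766, 0.643, -0.0]
wrist_force: [0.0, -0.1, 0.2]
finger_gap: -0.0001
grasp_force: 0.0
```

>>> {"op": "carry_out", "data": {"motion": [0, 0, 0.02, 0, 0, 0, 0, 0, 0.02, 0, 0, 0, 0, 0, 0.02, 0, 0, 0, 0, 0, 0.02, 0, 0, 0, 0, 0, 0.02, 0, 0, 0, 0, 0, 0.02, 0, 0, 0, 0, 0, 0, 0, 0, 0]}}

```text
time: 13.32
position: [0.6374, 0.0285, 0.1898]
orientation: [-0.002, 0.765, 0.644, -0.001]
wrist_force: [-0.9, 0.2, -0.7]
finger_gap: -0.0001
grasp_force: 0.0
```

```bash
cat > arc.py <<'E'
from h import *
H=np.array([.6317,.2165])
def tcp(th,rho=.185):
    ps=np.radians(95.34+th);m=np.radians(75-th)
    h=.008+.011*abs(np.sin(m))+.0145*np.cos(m)
    return H+rho*np.array([-np.sin(ps),np.cos(ps)])-h*np.array([np.cos(ps),np.sin(ps)])
def rows(ths):
    s=r.get_state();p=s['position'][:2];f=np.radians(yaw()[0]);print(np.round(s['position'],4),s['wrist_force'].round(1),s['finger_gap'])
    for t in ths:
        q=tcp(t);d=q-p;p=q
        print(t,q.round(4),'|',f'{(d[0]*np.cos(f)+d[1]*np.sin(f))/.75:.4f}, {(d[0]*np.sin(f)-d[1]*np.cos(f))/.75:.4f}')
E
python3 - <<'E'
from arc import *
rows([78,75,72,69,66,63,60,57,54,51,48,45,42,39,36,33,30,27,24,21,18])
E
```

```text
[0.6374 0.0285 0.1898] [-0.9  0.2 -0.7] -6.382483461885877e-05
78 [0.6331 0.0301] | 0.0011, -0.0059
75 [0.6228 0.0303] | -0.0020, -0.0136
72 [0.6136 0.0309] | -0.0013, -0.0122
69 [0.6045 0.032 ] | -0.0007, -0.0123
66 [0.5953 0.0335] | -0.0001, -0.0124
63 [0.5862 0.0355] | 0.0005, -0.0124
60 [0.5771 0.038 ] | 0.0012, -0.0125
57 [0.5681 0.0409] | 0.0018, -0.0125
54 [0.5593 0.0444] | 0.0025, -0.0124
51 [0.5506 0.0483] | 0.0031, -0.0123
48 [0.542  0.0526] | 0.0038, -0.0122
45 [0.5337 0.0574] | 0.0044, -0.0121
42 [0.5256 0.0627] | 0.0051, -0.0119
39 [0.5177 0.0685] | 0.0057, -0.0116
36 [0.5101 0.0746] | 0.0064, -0.0114
33 [0.5028 0.0812] | 0.0070, -0.0111
30 [0.4958 0.0883] | 0.0076, -0.0107
27 [0.4892 0.0957] | 0.0082, -0.0104
24 [0.483  0.1035] | 0.0088, -0.0100
21 [0.4772 0.1116] | 0.0094, -0.0095
18 [0.4718 0.1201] | 0.0099, -0.0090
```

>>> {"op": "carry_out", "data": {"motion": [0.0011, -0.0059, 0, 0, 0, 0, -0.001, -0.0068, 0, 0, 0, 0, -0.001, -0.0068, 0, 0, 0, 0, -0.0013, -0.01, 0, 0, 0, 0, -0.0007, -0.0123, 0, 0, 0, 0, -0.0001, -0.0124, 0, 0, 0, 0, 0.0005, -0.0124, 0, 0, 0, 0, 0.0012, -0.0125, 0, 0, 0, 0]}}

```text
time: 13.98
position: [0.5801, 0.0368, 0.1944]
orientation: [0.001, 0.766, 0.643, 0.001]
wrist_force: [-0.1, 1.2, 0.3]
finger_gap: 0.0002
grasp_force: 0.1
```

>>> {"op": "carry_out", "data": {"motion": [0.0018, -0.0125, 0, 0, 0, 0, 0.0025, -0.0124, 0, 0, 0, 0, 0.0031, -0.0123, 0, 0, 0, 0, 0.0038, -0.0122, 0, 0, 0, 0, 0.0044, -0.0121, 0, 0, 0, 0, 0.0051, -0.0119, 0, 0, 0, 0, 0, 0, 0, 0, 0, 0]}}

```text
time: 14.57
position: [0.5276, 0.0626, 0.1936]
orientation: [0.0, 0.765, 0.644, 0.0]
wrist_force: [-0.6, 0.5, -0.9]
finger_gap: 0.0001
grasp_force: 0.0
```

```bash
python3 - <<'E'
from arc import *
rows([39,36,33,30,27,24,21,18,15,13,11,9,7,6,5,4,3,2,1,0])
c=grab('scene','s5');cv2.imwrite('pics/c5.png',cv2.resize(c['image'][150:330,230:440],None,fx=3,fy=3))
E
```

```text
[0.5276 0.0626 0.1936] [-0.6  0.5 -0.9] 0.00013528513385325272
39 [0.5177 0.0685] | 0.0055, -0.0144
36 [0.5101 0.0746] | 0.0064, -0.0114
33 [0.5028 0.0812] | 0.0070, -0.0111
30 [0.4958 0.0883] | 0.0076, -0.0107
27 [0.4892 0.0957] | 0.0082, -0.0104
24 [0.483  0.1035] | 0.0088, -0.0100
21 [0.4772 0.1116] | 0.0094, -0.0095
18 [0.4718 0.1201] | 0.0099, -0.0090
15 [0.4668 0.129 ] | 0.0105, -0.0085
13 [0.4638 0.135 ] | 0.0073, -0.0054
11 [0.461  0.1412] | 0.0075, -0.0051
9 [0.4584 0.1475] | 0.0077, -0.0048
7 [0.456  0.1539] | 0.0079, -0.0046
6 [0.4549 0.1571] | 0.0040, -0.0022
5 [0.4539 0.1604] | 0.0040, -0.0021
4 [0.4529 0.1637] | 0.0041, -0.0020
3 [0.452 0.167] | 0.0041, -0.0020
2 [0.4511 0.1703] | 0.0042, -0.0019
1 [0.4503 0.1736] | 0.0042, -0.0018
0 [0.4496 0.177 ] | 0.0043, -0.0017
```

View pics/c5.png

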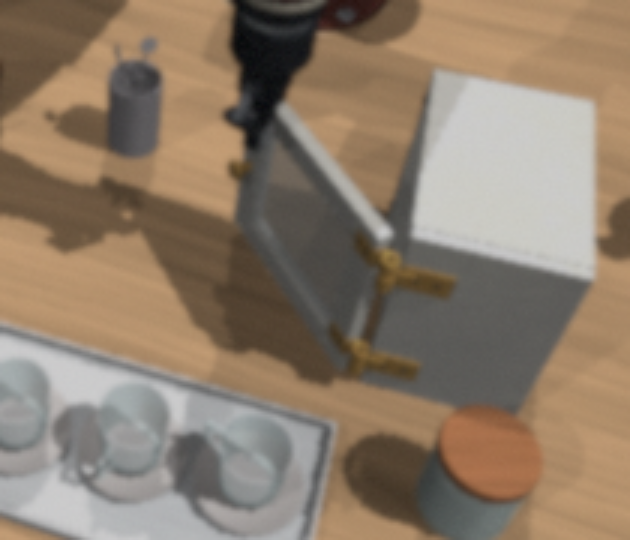

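The door swings with the fingers at (260,120) pushing its outside, and the knuckles at (388,265) and (358,350) are still seated. I keep closing it.

>>> {"op": "carry_out", "data": {"motion": [0.0055, -0.013, 0, 0, 0, 0, 0.0064, -0.0114, 0, 0, 0, 0, 0.007, -0.0111, 0, 0, 0, 0, 0.0076, -0.0107, 0, 0, 0, 0, 0.0082, -0.0104, 0, 0, 0, 0, 0.0088, -0.01, 0, 0, 0, 0, 0.0094, -0.0095, 0, 0, 0, 0, 0.0099, -0.009, 0, 0, 0, 0, 0.0052, -0.0042, 0, 0, 0, 0, 0.0052, -0.0042, 0, 0, 0, 0]}}

```text
time: 15.45
position: [0.4689, 0.1284, 0.1931]
orientation: [0.0, 0.765, 0.644, 0.0]
wrist_force: [-0.2, 0.2, -0.1]
finger_gap: -0.0001
grasp_force: 0.0
```

>>> {"op": "carry_out", "data": {"motion": [0.004, -0.003, 0, 0, 0, 0, 0.004, -0.003, 0, 0, 0, 0, 0.004, -0.0025, 0, 0, 0, 0, 0.004, -0.0025, 0, 0, 0, 0, 0.004, -0.0024, 0, 0, 0, 0, 0.004, -0.0023, 0, 0, 0, 0, 0.004, -0.0022, 0, 0, 0, 0, 0.004, -0.002, 0, 0, 0, 0, 0, 0, 0, 0, 0, 0]}}

```text
time: 16.2
position: [0.4584, 0.1544, 0.1931]
orientation: [-0.0, 0.765, 0.644, -0.0]
wrist_force: [0.7, 0.3, -0.4]
finger_gap: -0.0001
grasp_force: 0.0
```

```bash
python3 - <<'E'
from arc import *
rows([6,5,4,3,2,1,0])
E
```

```text
[0.4584 0.1544 0.1931] [ 0.7  0.3 -0.4] -6.577675568443763e-05
6 [0.4549 0.1571] | 0.0027, -0.0052
5 [0.4539 0.1604] | 0.0040, -0.0021
4 [0.4529 0.1637] | 0.0041, -0.0020
3 [0.452 0.167] | 0.0041, -0.0020
2 [0.4511 0.1703] | 0.0042, -0.0019
1 [0.4503 0.1736] | 0.0042, -0.0018
0 [0.4496 0.177 ] | 0.0042, -0.0017
```

>>> {"op": "carry_out", "data": {"motion": [0.0025, -0.0015, 0, 0, 0, 0, 0.0025, -0.0015, 0, 0, 0, 0, 0.0025, -0.0012, 0, 0, 0, 0, 0.0025, -0.0012, 0, 0, 0, 0, 0.0025, -0.0012, 0, 0, 0, 0, 0.0025, -0.001, 0, 0, 0, 0, 0.0025, -0.001, 0, 0, 0, 0, 0, 0, 0, 0, 0, 0]}}

```text
time: 16.87
position: [0.4545, 0.1683, 0.1931]
orientation: [-0.0, 0.765, 0.644, -0.0]
wrist_force: [1.3, -0.2, -0.0]
finger_gap: -0.0002
grasp_force: 0.0
```

>>> {"op": "carry_out", "data": {"motion": [0.0025, -0.0006, 0, 0, 0, 0, 0.0025, -0.0006, 0, 0, 0, 0, 0, 0, 0, 0, 0, 0]}}

```text
time: 17.12
position: [0.4543, 0.1721, 0.1931]
orientation: [-0.0, 0.765, 0.643, 0.0]
wrist_force: [0.7, 0.1, -0.0]
finger_gap: -0.0003
grasp_force: 0.0
```

>>> {"op": "carry_out", "data": {"motion": [0.002, -0.0005, 0, 0, 0, 0, 0, 0, 0, 0, 0, 0]}}

```text
time: 17.28
position: [0.4542, 0.1735, 0.1931]
orientation: [0.0, 0.765, 0.643, -0.0]
wrist_force: [-0.2, 0.3, -0.3]
finger_gap: -0.0003
grasp_force: 0.0
```

>>> {"op": "carry_out", "data": {"motion": [0.002, -0.0005, 0, 0, 0, 0, 0, 0, 0, 0, 0, 0]}}

```text
time: 17.45
position: [0.4541, 0.175, 0.1931]
orientation: [0.0, 0.766, 0.643, 0.0]
wrist_force: [0.9, -1.4, 0.0]
finger_gap: 0.0002
grasp_force: 0.1
```

>>> {"op": "carry_out", "data": {"motion": [0.002, -0.0004, 0, 0, 0, 0, 0, 0, 0, 0, 0, 0]}}

```text
time: 17.62
position: [0.454, 0.1766, 0.1931]
orientation: [0.0, 0.765, 0.643, 0.0]
wrist_force: [0.7, 0.3, 0.2]
finger_gap: 0.0003
grasp_force: 0.4
```

>>> {"op": "carry_out", "data": {"motion": [0.0015, -0.0003, 0, 0, 0, 0, 0, 0, 0, 0, 0, 0]}}

```text
time: 17.78
position: [0.454, 0.1777, 0.1931]
orientation: [0.0, 0.765, 0.643, 0.0]
wrist_force: [-0.3, -0.7, -0.0]
finger_gap: 0.0
grasp_force: 0.0
```

>>> {"op": "carry_out", "data": {"motion": [0.0015, -0.0003, 0, 0, 0, 0, 0, 0, 0, 0, 0, 0]}}

```text
time: 17.95
position: [0.454, 0.1785, 0.1931]
orientation: [0.0, 0.766, 0.643, -0.0]
wrist_force: [-0.2, -1.9, -0.2]
finger_gap: 0.0002
grasp_force: 1.1
```

>>> {"op": "carry_out", "data": {"motion": [0.0015, -0.0003, 0, 0, 0, 0, 0, 0, 0, 0, 0, 0]}}

```text
time: 18.12
position: [0.454, 0.1787, 0.1931]
orientation: [0.001, 0.766, 0.643, -0.001]
wrist_force: [-0.8, -8.9, 1.0]
finger_gap: 0.0
grasp_force: 4.3
```

>>> {"op": "carry_out", "data": {"motion": [0.0015, -0.0003, 0, 0, 0, 0, 0, 0, 0, 0, 0, 0]}}

```text
time: 18.28
position: [0.4539, 0.1788, 0.1931]
orientation: [0.002, 0.766, 0.643, -0.002]
wrist_force: [-1.4, -15.2, 1.2]
finger_gap: -0.0001
grasp_force: 7.4
```

The door is against the buffers with the force rising gently. I back off, look, and then hand in.

>>> {"op": "carry_out", "data": {"motion": [-0.005, 0, 0, 0, 0, 0, -0.015, 0.001, 0, 0, 0, 0, -0.03, 0.002, 0, 0, 0, 0, -0.03, 0.002, 0, 0, 0, 0, -0.03, 0, -0.02, 0, 0, 0, -0.02, 0, -0.03, 0, 0, 0, 0, 0, -0.03, 0, 0, 0, 0, 0, 0, 0, 0, 0, 0, 0, 0, 0, 0, 0]}}

```text
time: 19.03
position: [0.4415, 0.0838, 0.2542]
orientation: [0.001, 0.766, 0.643, 0.001]
wrist_force: [0.5, 0.0, -0.3]
finger_gap: -0.0002
grasp_force: 0.0
```

```bash
python3 - <<'E'
from h import *
s=r.get_state();print(s['position'],s['wrist_force'])
c=grab('scene','s6');b=grab('top','t6')
cv2.imwrite('pics/c6.png',np.hstack([cv2.resize(c['image'][170:310,310:450],(400,400)),cv2.resize(b['image'][130:250,85:205],(400,400))]))
for X in(pts(c),pts(b)):
  q=X.reshape(-1,3);q=q[(q[:,2]>.223)&(q[:,2]<.236)&(q[:,0]>.38)&(q[:,0]<.66)&(q[:,1]>.15)&(q[:,1]<.235)]
  # to cabinet frame
  d=(q[:,:2]-[.5043,.2899]);cx=d@[-.0931,.9957];cy=d@[-.9957,-.0931]
  for lo in(-110,-60,0,60):
    k=(cy*1000>lo)&(cy*1000<lo+40)&(cx<-.074)
    print(lo,k.sum(),np.round(np.percentile(cx[k],[10,50,90])*1000,1) if k.any() else '')
E
```

```text
[0.44146712 0.0837766  0.25424375] [ 0.54977492  0.03936751 -0.3207686 ]
-110 84 [-94.3 -87.4 -80.2]
-60 72 [-94.6 -88.1 -80.5]
0 64 [-94.5 -87.6 -80.9]
60 58 [-94.9 -87.6 -81. ]
-110 63 [-92.1 -83.7 -77. ]
-60 51 [-93.  -84.9 -76.4]
0 0 
60 0
```

View pics/c6.png

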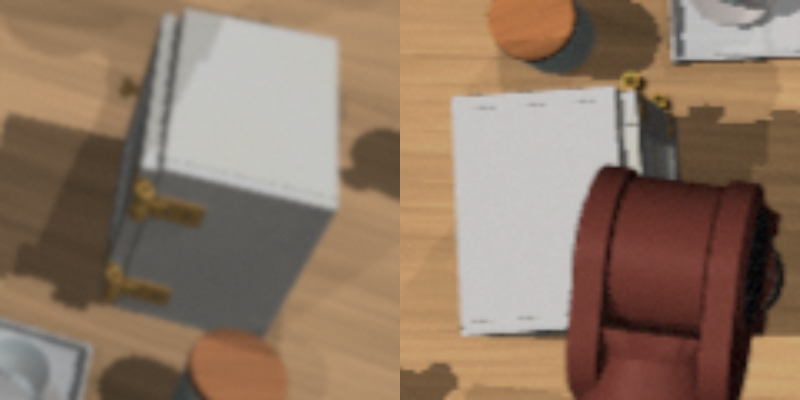

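The door lies flat and parallel to the front: its centre offset stays at -87 to -88 mm from the hinge (145,190) to the free edge (165,20). The knuckles are seated and the gripper is clear.

```bash
python3 -c "
from rig import r
print(r.close_job())"
```

```text
the job is handed in; nothing more can be done
None
```

The door is hung on both hinge pins and swung shut against the buffers, the gripper has let go and is clear, and the job was handed in at about 19 s; no verdict came back.

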